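# Put the glassware back in its own drip trays

## Task

The vessels stand in the wrong drip trays: bring the orange beaker to the yellow tray, the blue-footed measuring cylinder to the blue tray, the brown bottle with the black stopper to the black tray, and the red rubber bulb to the red tray, each standing upright inside the tray's rim and let go. The three glass vessels are dripping wet, so never put one on the bare bench, not even for a moment; the empty red tray can serve as the spare place on the way. Do not tip anything over, and leave the pink flask and the timer where they are.

Things in the scene. Friction and masses are not known exactly. Their poses are not given: they have to be found in the camera images.
- amber_bottle: Brown glass reagent bottle with a flared black stopper; round, 112 mm tall; body 52 mm in diameter from the foot to 83 mm, stopper 44 mm across (93 to 112 mm). About 0.1 kg. Origin: centre of its underside; z up along it. It starts in the yellow tray.
- orange_beaker: Small glass beaker with orange contents; 59 mm tall, wall 40 mm in diameter, rim and spout up to 46 mm across. About 25 g. Origin: centre of its underside; z up. It starts in the blue tray. Treat it as one rigid thing.
- blue_cylinder: Tall glass measuring cylinder on a blue six-sided plastic foot; 190 mm tall, foot 44 x 51 mm and 8 mm high, glass tube 27 mm in diameter above it. About 0.11 kg; tips over easily. Origin: centre of its foot's underside; z up along the tube. It starts in the black tray.
- red_bulb: Red rubber pipette bulb standing upright on the bare bench at the start, narrow neck up; 49 mm across at its widest (some 25 mm above its foot), 64 mm tall, about 40 g. Treat it as rigid. Origin: centre of its underside; z up.
- yellow_tray: Fixed round yellow plastic drip tray with an open dished top: 88 mm outside diameter, 12 mm high rim, 72 mm clear inside, inner floor 5 mm above the bench. Origin: centre of its underside, on the bench top; z up.
- blue_tray: Fixed round blue plastic drip tray with an open dished top: 88 mm outside diameter, 12 mm high rim, 72 mm clear inside, inner floor 5 mm above the bench. Origin: centre of its underside, on the bench top; z up.
- black_tray: Fixed round black plastic drip tray with an open dished top: 88 mm outside diameter, 12 mm high rim, 72 mm clear inside, inner floor 5 mm above the bench. Origin: centre of its underside, on the bench top; z up.
- red_tray: Fixed round red plastic drip tray with an open dished top: 88 mm outside diameter, 12 mm high rim, 72 mm clear inside, inner floor 5 mm above the bench. Origin: centre of its underside, on the bench top; z up.
- pink_flask: Bystander, to be left alone: conical glass flask with pink contents, loose; foot 83 mm in diameter, 106 mm tall. Origin: centre of its underside.
- timer: Bystander, to be left alone: flat white lab timer with a dark display and a red button, loose; 62 x 66 x 19 mm. Origin: centre of its underside.

How it is judged:
By the outcome, as a careful person would: the job done as asked, in the order asked, and still so for the second after the job is handed in, with the robot touching nothing.
It also fails if it takes over 131 s, if anything falls off the work surface, if the arm or the gripper's body presses on something with over 40 N, if the wrist force passes 120 N, or if a joint passes its speed limit or range.

## Robot

A 6-joint arm with a two-finger parallel gripper is mounted at the origin on a cart in front of the work surface, level with it; the furniture and walls round the work are solid. World frame = base frame: x ahead of the robot, y to its left, z up, the work surface at z = 0. Lengths are in m, angles in rad, forces in N, time in s.
With the tool pointing down it reaches from about 0.325 to 0.775 m from the base axis. Payload 5.5 kg.
Tool frame: the origin (TCP) lies at the centre of the arm's flange, where the gripper is bolted on; the fingertips stand 182 mm ahead of it and the grasp point (between the pads) lies 163 mm ahead of it; z points along the fingers, y is the line along which they close (so a half turn about z gives the same grasp; the last joint's range is limited). The gripper opens to 88 mm and grips with 3 to 60 N. Pads are 20 mm wide; open, the fingers measure 115 mm over their backs; the gripper's body (75 mm by 178 mm) begins 61 mm behind the grasp point.
Start: joints at [-1.194, 0.091, 1.231, -0, 1.82, -0.057], TCP at [0.252, -0.544, 0.405] pointing down, gripper open.
Joint ranges: [-2.87, 2.87], [-0.86, 2.18], [0.17, 2.46], [-1.51, 4.65], [0.06, 2.69], [-2.65, 2.65]. Speed limits (rad/s): [2.57, 2.57, 3.01, 3.14, 3.14, 3.14].

## Interface

Orientations are given as a unit quaternion [x, y, z, w].
In Python, from plant import r gives the robot as it stands. The module is installed in compiled form; this text tells all that it offers.
- The arm moves only by the tool drive_tool, never from a script. Its argument "plan" is a list of rows, each a list of 7 numbers: the opening in per cent of the stroke, from 0 (shut) to 100 (fully open), then the shift along the tool's x, y, z each as a share of 0.3 m, from -1 to 1, then the turn, a rotation vector about the tool's x, y, z each as a share of 120 degrees, from -1 to 1. A call has 1 to 8 rows; each row shifts and turns the commanded pose from where the row before left it, along the tool's axes as they then stand; what a row does not reach is not made up. A row lasts 1/12 s, in which the tool goes at most 41.7 mm and 7.16 degrees, less where a joint would pass 70% of its speed; a pose out of reach is approached as far as the arm can. A call with a number of a shift or a turn outside -1 to 1 is refused whole. A call with a gripper value outside its range is refused whole. The fingers move at their own pace and stop on an object; "force" is the grip in N (left out, the last holds). Time passes only in rows, so rows that do not move let the fingers close. It gives the time, the measured TCP pose, the force, the opening and the grip force at its end, in the units of the state.
- r.get_obs(): the state, without advancing time (a new reading comes with each control period).
- r.get_image(name): name is "scene" or "top"; returns a dict with "img" (420x560x3 uint8, red, green, blue), "mtx" (3x3 intrinsics, pixels), "dist_coeffs" ([k1, k2, p1, p2, k3] as OpenCV has them; the pictures are not rectified), "rvec" (rotation vector, rad) and "tvec" (3), from world to camera coordinates, as OpenCV has them. Camera axes: x right, y down, z forward; pixel columns grow to the right and rows downward; lengths in m; the calibration is good to about 2 mm. A picture is of the moment at which its call begins. There is no depth.
- r.job_done(): hands the job in; it is judged then, once.
Trained networks look in the newest picture that a camera, given by its name, has taken for a name from the list of things; names that differ only in an ending like _2 or _b are one class to them, and where a whole thing is asked for, a point or a joint stands for the part that bears it (a point fixed in the world has none). Each returns a list of dicts, best first, with "confidence" (0 to 1); they miss things now and then, are a little off and sometimes report something else, mostly with a low value. They report only what shows in the picture. A call takes as long as a camera call.
- r.boxes_of(camera, label): "position" ([column, row] in pixels, amid what is visible of it).
The state is a dict: "t": time; "joint_positions": joint angles; "dq": joint speeds; "tau": joint torques, N m; "position": TCP position; "ee_rot": TCP orientation; "ft_force": force on the tool from outside, world axes, zero at the start; "ft_torque": the same for the moment, N m; "gripper_width": finger opening in m; "finger_force": force on a finger pad.
Only numpy, scipy, OpenCV 4.12 (cv2) and the standard library are available. Lean on these libraries where they do the work, as an engineer would, in place of code of your own. Each camera call takes 0.05 s, during which the arm holds its last target. There are 200 camera calls.

## Working session

There is one attempt and no reset: what is moved stays moved. The work goes in short steps, Python scripts to look and compute and a tool call to move; the robot and the scene stay as the last step left them, time stands still between calls to the robot, and variables do not carry over. Pictures are saved under pics/ and viewed, at most 14 in all, crops included, and the job is handed in when it is done.

Besides the shell and the picture viewer there is one more tool, called after "Request:" as a command line: name --pt "numbers of a row" for each row, then --argument value for the rest. drive_tool: Moves the arm, as the interface text tells. Its arguments: {"type":"object","properties":{"plan":{"type":"array"},"force":{"type":"number"}},"required":["plan"]}

```bash
mkdir -p pics
cat > h.py <<'E'
import cv2,numpy as np
from plant import r
from scipy.spatial.transform import Rotation as R
def proj(c,p):
    return cv2.projectPoints(np.float64(p).reshape(-1,3),c['rvec'],c['tvec'],c['mtx'],c['dist_coeffs'])[0].reshape(-1,2)
def ray(c,uv):
    n=cv2.undistortPoints(np.float64(uv).reshape(1,1,2),c['mtx'],c['dist_coeffs']).ravel()
    M=cv2.Rodrigues(c['rvec'])[0]; return -M.T@c['tvec'].ravel(), M.T@np.array([n[0],n[1],1])
def atz(c,uv,z):
    o,d=ray(c,uv); return o+d*(z-o[2])/d[2]
E
python3 - <<'E'
from h import *
C={}
for n in('scene','top'):
    C[n]=r.get_image(n); cv2.imwrite(f'pics/{n}0.png',C[n]['img'][:,:,::-1])
Z=dict(amber_bottle=.06,orange_beaker=.035,blue_cylinder=.1,red_bulb=.032,yellow_tray=.01,blue_tray=.01,black_tray=.01,red_tray=.01,pink_flask=.05,timer=.01)
for k,z in Z.items():
    for n in C:
        for b in r.boxes_of(n,k)[:2]:
            print(k,n,np.round(b['position']),round(b['confidence'],2),atz(C[n],b['position'],z).round(3))
for n in C: print(n,ray(C[n],[280,210])[0].round(3))
o=r.get_obs();print(o['position'],o['ee_rot'],o['t'],R.from_quat(o['ee_rot']).as_matrix().round(3))
E
```

```text
amber_bottle scene [274. 212.] 0.67 [0.437 0.128 0.06 ]
amber_bottle top [267. 226.] 0.76 [0.445 0.125 0.06 ]
orange_beaker scene [343. 193.] 0.62 [ 0.436 -0.127  0.035]
orange_beaker top [381. 236.] 0.9 [ 0.439 -0.145  0.035]
blue_cylinder scene [318. 184.] 0.89 [ 0.423 -0.007  0.1  ]
blue_cylinder scene [231. 255.] 0.41 [0.3   0.351 0.1  ]
blue_cylinder top [335. 230.] 0.79 [ 0.435 -0.027  0.1  ]
blue_cylinder top [216. 227.] 0.26 [0.429 0.239 0.1  ]
red_bulb scene [363. 180.] 0.51 [ 0.468 -0.262  0.032]
red_bulb top [436. 219.] 0.79 [ 0.488 -0.278  0.032]
yellow_tray scene [272. 235.] 0.66 [0.428 0.143 0.01 ]
yellow_tray top [280. 238.] 0.7 [0.427 0.096 0.01 ]
blue_tray scene [345. 201.] 0.71 [ 0.433 -0.136  0.01 ]
blue_tray scene [276. 237.] 0.33 [0.415 0.145 0.01 ]
blue_tray top [376. 244.] 0.92 [ 0.424 -0.139  0.01 ]
black_tray scene [310. 216.] 0.81 [0.437 0.006 0.01 ]
black_tray top [322. 229.] 0.85 [ 0.453 -0.006  0.01 ]
red_tray scene [232. 251.] 0.64 [0.434 0.257 0.01 ]
red_tray scene [275. 236.] 0.4 [0.42  0.142 0.01 ]
red_tray top [147. 234.] 0.64 [0.421 0.418 0.01 ]
red_tray top [218. 228.] 0.6 [0.444 0.248 0.01 ]
pink_flask scene [118. 256.] 0.6 [0.519 0.473 0.05 ]
pink_flask top [136. 185.] 0.55 [0.532 0.449 0.05 ]
timer scene [166. 285.] 0.97 [0.418 0.425 0.01 ]
timer scene [307. 214.] 0.63 [0.448 0.004 0.01 ]
timer top [146. 234.] 0.61 [0.419 0.421 0.01 ]
timer top [331. 231.] 0.61 [ 0.45  -0.028  0.01 ]
scene [-0.173  0.665  0.448]
top [0.236 0.089 1.09 ]
[ 0.25218934 -0.54443364  0.40463988] [ 9.76568017e-01  2.15208985e-01 -9.09876219e-06 -1.29629087e-06] 1.1 [[ 0.907  0.42  -0.   ]
 [ 0.42  -0.907 -0.   ]
 [-0.    -0.    -1.   ]]
```

Run:
```python
import cv2
a=cv2.imread('pics/scene0.png');cv2.imwrite('pics/s.png',cv2.resize(a[130:330,70:430],None,fx=2.2,fy=2.2,interpolation=2))
a=cv2.imread('pics/top0.png');cv2.imwrite('pics/t.png',cv2.resize(a[120:320,100:460],None,fx=2.2,fy=2.2,interpolation=2))
```

```text
(no output)
```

View pics/s.png

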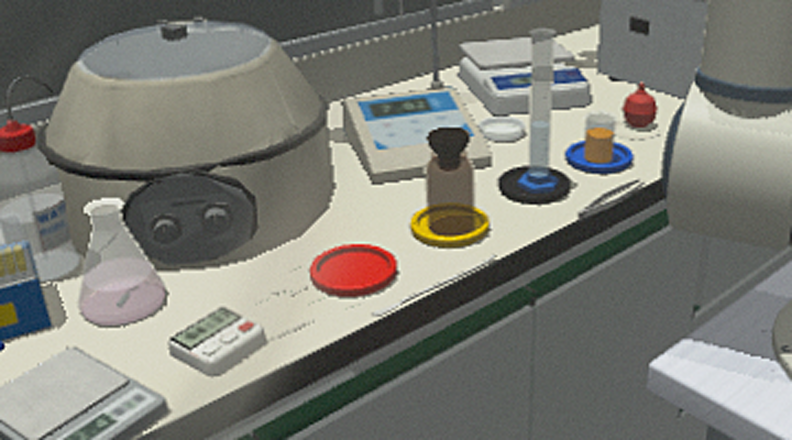

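View pics/t.png

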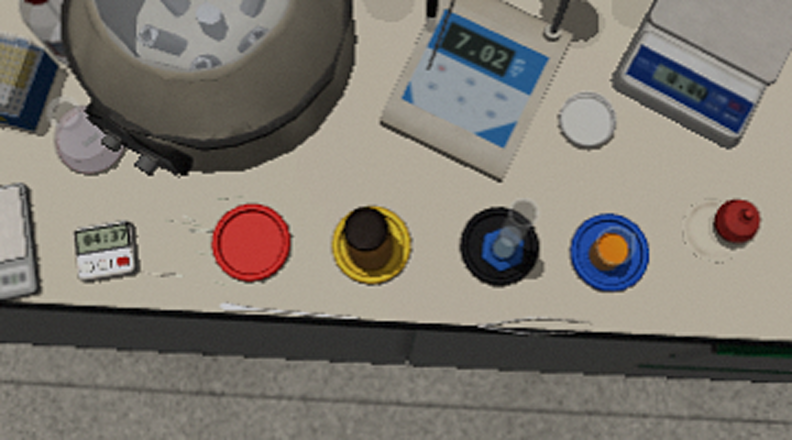

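The pictures show the red, yellow, black and blue trays in a row. In the top crop they sit at (251,242), (371,244), (499,246) and (609,252), with the bulb at (737,221), the bottle in yellow, the cylinder in black and the beaker in blue. I'll refine the positions next.

```bash
cat >> h.py <<'E'
def full(p): return [p[0]/2.2+100-.3,p[1]/2.2+120-.3]
def circ(x,y,z,d):
    t=np.linspace(0,2*np.pi,40); return np.c_[x+d/2*np.cos(t),y+d/2*np.sin(t),0*t+z]
def overlay(c,circs,box,f,name):
    u0,v0,w,h=box; a=cv2.resize(np.ascontiguousarray(c['img'][v0:v0+h,u0:u0+w,::-1]),None,fx=f,fy=f,interpolation=2)
    for q in circs:
        p=((proj(c,circ(*q))-[u0,v0]+.5)*f).astype(np.int32); cv2.polylines(a,[p],True,(0,255,0),1)
    cv2.imwrite(f'pics/{name}.png',a)
E
python3 - <<'E'
from h import *
c=r.get_image('top'); s=r.get_image('scene')
P=lambda p,z: atz(c,full(p),z).round(3)
for n,p,z in [('red',(251,242),.012),('yel',(371,244),.012),('blk',(499,246),.012),('blu',(609,252),.012),
 ('stopper',(365,229),.117),('cylfoot',(502,250),.013),('cyltop',(522,212),.195),('beaktop',(612,247),.064),('bulbwide',(737,221),.025),('bulbneck',(742,215),.064),
 ('ph',(500,180),.05),('phl',(382,125),.05),('cent',(240,172),.12),('centknob',(180,172),.12),('bal',(732,145),.05),('edge',(400,320),0)]: print(n,P(p,z))
# tray fits by colour
for cam,nm in((c,'top'),):
    hsv=cv2.cvtColor(cam['img'],cv2.COLOR_RGB2HSV)
    for n,(lo,hi),(x,y) in [('red',((0,150,120),(8,255,255)),(251,242)),('yel',((22,150,120),(32,255,255)),(371,244)),('blu',((100,150,90),(125,255,255)),(609,252)),('blk',((0,0,0),(180,255,70)),(499,246))]:
        m=cv2.inRange(hsv,lo,hi); u,v=map(int,full((x,y))); k=np.zeros_like(m);k[v-22:v+22,u-22:u+22]=1
        pts=cv2.convexHull(np.argwhere(m*k)[:,::-1].astype(np.int32)).reshape(-1,2)
        w=np.array([atz(cam,p,.012)[:2] for p in pts]); A=np.c_[2*w,np.ones(len(w))]; q=np.linalg.lstsq(A,(w**2).sum(1),rcond=None)[0]
        print(n,q[:2].round(4),'R',np.sqrt(q[2]+q[0]**2+q[1]**2).round(4))
E
```

```text
red [0.438 0.257 0.012]
yel [0.443 0.124 0.012]
blk [ 0.448 -0.017  0.012]
blu [ 0.447 -0.139  0.012]
stopper [0.438 0.127 0.117]
cylfoot [ 0.443 -0.021  0.013]
cyltop [ 0.445 -0.02   0.195]
beaktop [ 0.442 -0.131  0.064]
bulbwide [ 0.486 -0.278  0.025]
bulbneck [ 0.484 -0.27   0.064]
ph [ 0.513 -0.013  0.05 ]
phl [0.569 0.118 0.05 ]
cent [0.49  0.257 0.12 ]
centknob [0.487 0.318 0.12 ]
bal [ 0.565 -0.266  0.05 ]
edge [0.362 0.088 0.   ]
red [0.4389 0.2572] R 0.0426
yel [0.4429 0.1238] R 0.0425
blu [ 0.4472 -0.1395] R 0.0425
blk [ 0.4477 -0.0177] R 0.0434
```

Request:
drive_tool --pt "100 0 0 0 0 0 0.0517" --pt "100 0 0 0 0 0 0.0517" --pt "100 0 0 0 0 0 0.0517" --pt "100 0 0 0 0 0 0.0517" --pt "100 0.035 -0.124 0 0 0 0" --pt "100 0.035 -0.124 0 0 0 0" --pt "100 0.035 -0.124 0 0 0 0" --pt "100 0.035 -0.124 0 0 0 0" --force 15

```text
t: 1.87
position: [0.2941, -0.3942, 0.4043]
ee_rot: [1.0, -0.0, -0.0, -0.0]
ft_force: [1.0, 0.4, 0.2]
gripper_width: 0.0879
finger_force: 0.0
```

Request:
drive_tool --pt "100 0.035 -0.124 0 0 0 0" --pt "100 0.035 -0.124 0 0 0 0" --pt "100 0.035 -0.124 0 0 0 0" --pt "100 0.035 -0.124 0 0 0 0" --pt "100 0.035 -0.124 0 0 0 0" --pt "100 0.035 -0.124 0 0 0 0" --pt "100 0.035 -0.124 0 0 0 0" --pt "100 0.035 -0.124 0 0 0 0"

```text
t: 2.53
position: [0.3777, -0.0961, 0.405]
ee_rot: [1.0, 0.0, 0.001, 0.0]
ft_force: [0.6, -1.1, 0.0]
gripper_width: 0.0879
finger_force: 0.0
```

Request:
drive_tool --pt "100 0.035 -0.124 0 0 0 0" --pt "100 0.035 -0.124 0 0 0 0" --pt "100 0.035 -0.124 0 0 0 0" --pt "100 0.035 -0.124 0 0 0 0" --pt "100 0.035 -0.124 0 0 0 0" --pt "100 0.035 -0.124 0 0 0 0" --pt "100 0 0 0 0 0 0" --pt "100 0 0 0 0 0 0"

```text
t: 3.2
position: [0.4408, 0.127, 0.4042]
ee_rot: [1.0, 0.002, -0.001, 0.0]
ft_force: [-0.1, -0.7, 0.3]
gripper_width: 0.0879
finger_force: 0.0
```

Run:
```python
from h import *
s=r.get_image('scene');c=r.get_image('top')
a=cv2.imread('pics/top0.png'); c['img']=a[:,:,::-1]
L=[(.439,.2572,.012,.088),(.443,.1238,.012,.088),(.4472,-.1395,.012,.088),(.4477,-.0177,.012,.088),
(.4405,.1265,.117,.044),(.4405,.1265,.088,.052),(.4405,.1265,.005,.052),(.444,-.0205,.195,.027),(.444,-.0205,.013,.044),(.441,-.133,.064,.042),(.441,-.133,.005,.04),(.484,-.276,.025,.049),(.484,-.276,.064,.012)]
overlay(s,L,(200,130,210,150),3.8,'ov_s'); overlay(c,L,(200,190,260,70),3,'ov_t')
```

```text
(no output)
```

View pics/ov_s.png

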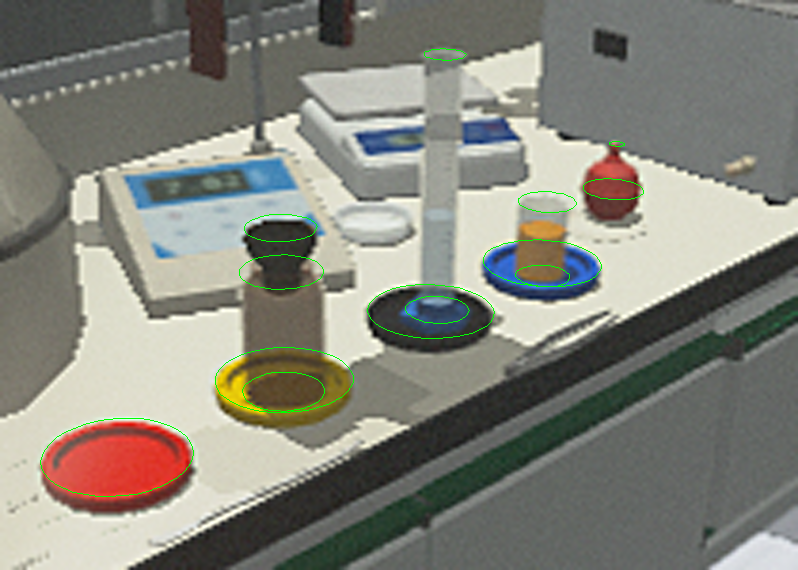

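View pics/ov_t.png

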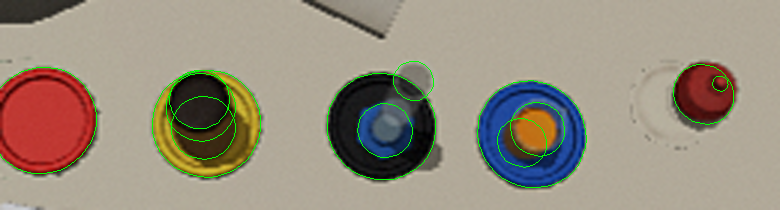

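The overlays match the vessels and trays in both pictures, so these positions are good enough. I'll go down on the bottle and grip it.

Request:
drive_tool --pt "100 0 0 0.12 0 0 0" --pt "100 0 0 0.12 0 0 0" --pt "100 0 0 0.12 0 0 0" --pt "100 0 0 0.1 0 0 0" --pt "100 0 0 0.08 0 0 0" --pt "100 0 0 0 0 0 0" --pt "20 0 0 0 0 0 0" --pt "20 0 0 0 0 0 0" --force 15

```text
t: 3.97
position: [0.4413, 0.1245, 0.2448]
ee_rot: [1.0, -0.001, 0.001, -0.0]
ft_force: [0.1, 0.6, 0.4]
gripper_width: 0.0779
finger_force: 0.0
```

Request:
drive_tool --pt "20 0 0 0 0 0 0" --pt "20 0 0 0 0 0 0" --pt "20 0 0 0 0 0 0" --pt "20 0 0 0 0 0 0"

```text
t: 4.3
position: [0.441, 0.1253, 0.2437]
ee_rot: [1.0, 0.0, 0.001, -0.0]
ft_force: [0.7, -0.3, 2.1]
gripper_width: 0.0514
finger_force: 13.0
```

Run:
```python
from h import *
s=r.get_image('scene');c=r.get_image('top')
for p in [(565,135),(780,200)]: print(atz(s,[p[0]/3.8+200,p[1]/3.8+130],0).round(3))
cv2.imwrite('pics/top1.png',c['img'][:,:,::-1])
```

```text
[ 0.64  -0.415  0.   ]
[ 0.405 -0.411  0.   ]
```

View pics/top1.png

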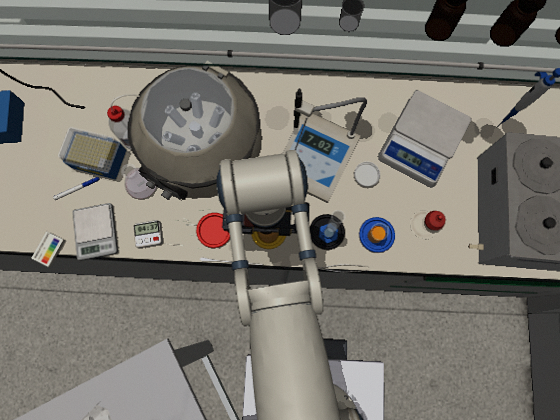

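The arm holds the bottle. At (262,180) the bulky wrist reaches toward the centrifuge, so I'll work out the centrifuge's height before going to the red tray.

Run:
```python
from h import *
s=r.get_image('scene');c=r.get_image('top')
def tri(a,b):
    o1,d1=ray(c,a);o2,d2=ray(s,b);A=np.c_[d1,-d2];t=np.linalg.lstsq(A,o2-o1,rcond=None)[0]
    p,q=o1+t[0]*d1,o2+t[1]*d2; print(((p+q)/2).round(3),np.linalg.norm(p-q).round(3))
tri((185,103),(149.5,143.6))
# right-hand lid edge / left
tri((260,130),(70+328/2.2,130+105/2.2))
for z in(.12,.15,.2,.25): print(z,atz(c,(208,197),z).round(3), atz(c,(180,196),z).round(3), atz(c,(262,154),z).round(3))
from scipy.spatial.transform import Rotation
print(r.get_obs()['joint_positions'].round(3))
a=s['img'][90:300,80:330,::-1];cv2.imwrite('pics/s2.png',cv2.resize(a,None,fx=2.8,fy=2.8))
```

```text
[0.668 0.308 0.217] 0.003
[0.658 0.144 0.096] 0.026
0.12 [0.491 0.259 0.12 ] [0.491 0.322 0.12 ] [0.599 0.145 0.12 ]
0.15 [0.484 0.254 0.15 ] [0.483 0.315 0.15 ] [0.588 0.143 0.15 ]
0.2 [0.47  0.245 0.2  ] [0.47  0.303 0.2  ] [0.569 0.14  0.2  ]
0.25 [0.457 0.236 0.25 ] [0.457 0.291 0.25 ] [0.55  0.137 0.25 ]
[ 0.203 -0.272  1.857 -0.     1.554  1.773]
```

View pics/s2.png

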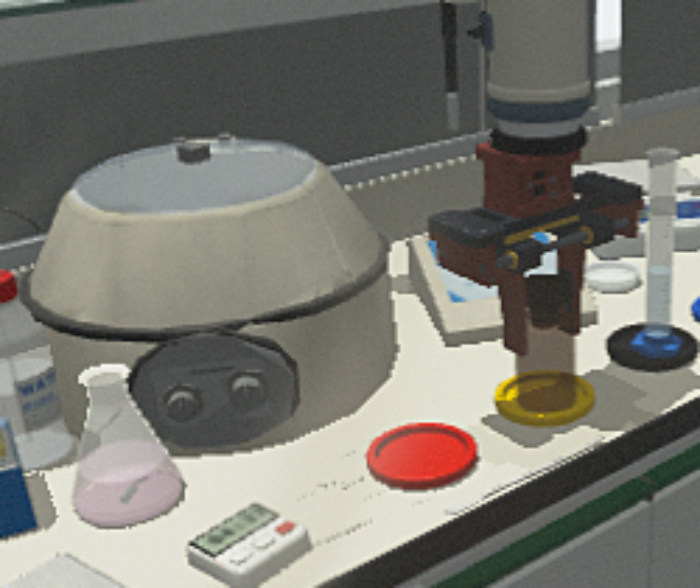

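Knob top is at 0.217 m and the front panel at x≈0.487, so there is clearance. I'll lift the bottle, move it over the red tray, lower it and release.

Request:
drive_tool --pt "20 0 0 -0.07 0 0 0" --pt "20 0 0 -0.08 0 0 0" --pt "20 -0.005 -0.08 0 0 0 0" --pt "20 -0.005 -0.1 0 0 0 0" --pt "20 -0.005 -0.1 0 0 0 0" --pt "20 -0.005 -0.1 0 0 0 0" --pt "20 0 -0.06 0 0 0 0" --pt "20 0 0 0 0 0 0"

```text
t: 5.17
position: [0.434, 0.26, 0.2866]
ee_rot: [1.0, 0.002, -0.001, -0.0]
ft_force: [-0.2, -0.3, -1.7]
gripper_width: 0.0507
finger_force: 15.0
```

Run:
```python
from h import *
s=r.get_image('scene');o=r.get_obs();print(o['position'],o['ft_force'],o['finger_force'])
x,y,z=o['position'];b=z-.2437+.005
overlay(s,[(.439,.2572,.012,.088),(.439,.2572,.012,.072),(x,y,b,.052),(x,y,b+.083,.052)],(170,160,150,130),4,'p3')
```

```text
[0.43417733 0.25855484 0.2865889 ] [-0.12283187  0.03450691 -1.02985308] 14.996051741181873
```

View pics/p3.png

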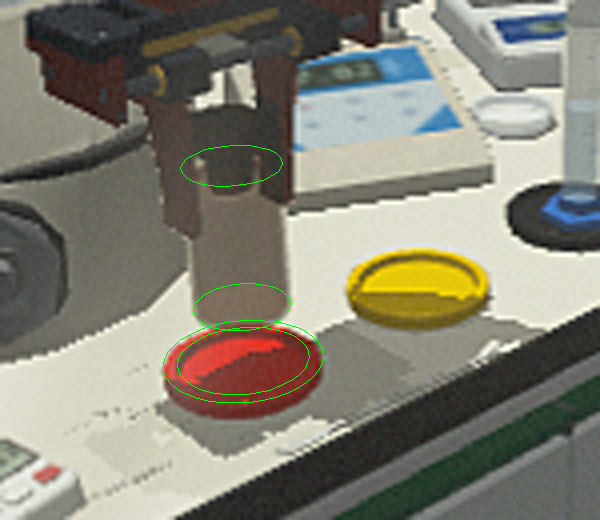

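The bottle hangs over the red tray, with its overlay centred in the rim near (242,360). I'll lower it and let go.

Request:
drive_tool --pt "20 0 0 0.06 0 0 0" --pt "20 0 0 0.05 0 0 0" --pt "20 0 0 0.025 0 0 0" --pt "20 0 0 0.006 0 0 0" --pt "20 0 0 0 0 0 0" --pt "20 0 0 0 0 0 0" --pt "95 0 0 0 0 0 0" --pt "95 0 0 0 0 0 0"

```text
t: 5.88
position: [0.4349, 0.2572, 0.2465]
ee_rot: [1.0, 0.0, 0.001, -0.0]
ft_force: [1.3, -0.1, -0.7]
gripper_width: 0.061
finger_force: 0.0
```

Request:
drive_tool --pt "95 0 0 0 0 0 0" --pt "95 0 0 0 0 0 0" --pt "95 0 0 0 0 0 0" --pt "95 0 0 -0.06 0 0 0" --pt "95 0 0 -0.12 0 0 0" --pt "95 0 0 -0.13 0 0 0" --pt "95 0 0 -0.13 0 0 0" --pt "95 0 0 -0.13 0 0 0"

```text
t: 6.55
position: [0.4343, 0.2571, 0.4181]
ee_rot: [1.0, 0.0, -0.0, 0.0]
ft_force: [0.1, 0.6, -0.1]
gripper_width: 0.0838
finger_force: 0.0
```

Request:
drive_tool --pt "95 0.003 0.13 0 0 0 0" --pt "95 0.002 0.13 0 0 0 0" --pt "95 0.003 0.13 0 0 0 0" --pt "95 0.002 0.13 0 0 0 0" --pt "95 0.003 0.13 0 0 0 0" --pt "95 0.002 0.13 0 0 0 0" --pt "95 0.003 0.13 0 0 0 0" --pt "95 0.003 0.13 0 0 0 0"

```text
t: 7.22
position: [0.4406, -0.0565, 0.4167]
ee_rot: [1.0, 0.0, 0.001, 0.0]
ft_force: [0.6, -0.3, -0.3]
gripper_width: 0.0829
finger_force: 0.0
```

Request:
drive_tool --pt "95 0.001 0.13 0 0 0 0" --pt "95 0.001 0.13 0 0 0 0" --pt "95 0 0 0 0 0 -0.0577" --pt "95 0 0 0 0 0 -0.0577" --pt "95 0 0 0 0 0 -0.0577" --pt "95 0 0 0 0 0 -0.0577" --pt "95 0 0 0 0 0 -0.0577" --pt "95 0 0 0 0 0 -0.0577"

```text
t: 7.88
position: [0.4418, -0.1328, 0.4164]
ee_rot: [0.934, 0.358, 0.0, 0.0]
ft_force: [-0.2, 0.2, 0.1]
gripper_width: 0.0831
finger_force: 0.0
```

Request:
drive_tool --pt "95 0 0 0 0 0 -0.0577" --pt "95 0 0 0 0 0 -0.0577" --pt "95 0 0 0 0 0 -0.0577" --pt "95 0 0 0 0 0 -0.0577" --pt "95 0 0 0 0 0 -0.0577" --pt "95 0 0 0 0 0 -0.0577" --pt "95 0 0 0 0 0 -0.0577" --pt "95 0 0 0 0 0 0"

```text
t: 8.55
position: [0.4418, -0.1327, 0.4165]
ee_rot: [0.705, 0.709, 0.0, 0.0]
ft_force: [1.0, 0.0, -0.4]
gripper_width: 0.0832
finger_force: 0.0
```

Run:
```python
from h import *
s=r.get_image('scene');o=r.get_obs();print(o['position'],R.from_quat(o['ee_rot']).as_matrix().round(3))
overlay(s,[(.439,.2572,.012,.088),(.4345,.2572,.117,.044),(.441,-.133,.064,.04),(.441,-.133,.005,.04)],(200,140,190,140),4,'p4')
```

```text
[ 0.44180939 -0.13267541  0.41642667] [[ 0.001  1.     0.   ]
 [ 1.    -0.001 -0.   ]
 [-0.     0.    -1.   ]]
```

View pics/p4.png

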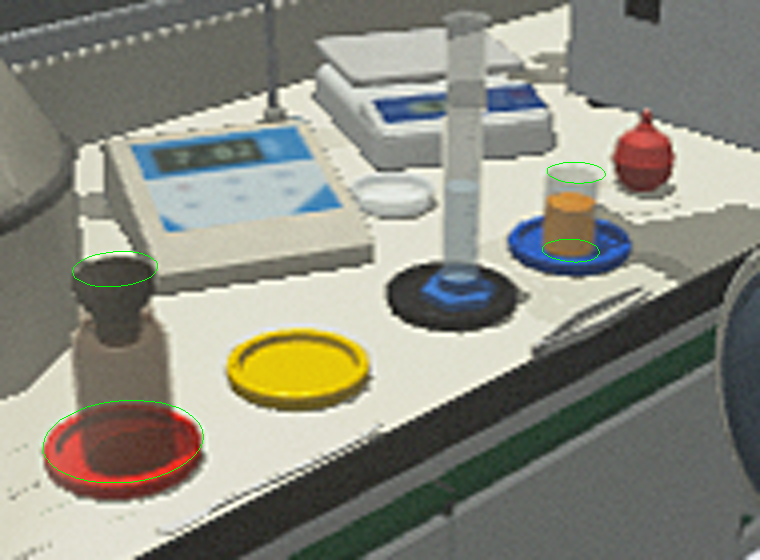

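The bottle stands in the red tray and the gripper is over the beaker, seen at (571,210). I'll go down and grip it.

Request:
drive_tool --pt "95 0 0 0.13 0 0 0" --pt "95 0 0 0.13 0 0 0" --pt "95 0 0 0.13 0 0 0" --pt "95 0 0 0.13 0 0 0" --pt "95 0 0 0.11 0 0 0" --pt "95 0 0 0.075 0 0 0" --pt "95 0 0 0 0 0 0" --pt "20 0 0 0 0 0 0" --force 8

```text
t: 9.27
position: [0.4415, -0.1326, 0.2042]
ee_rot: [0.708, 0.706, -0.001, -0.001]
ft_force: [-0.0, -0.5, 1.1]
gripper_width: 0.0795
finger_force: 0.0
```

Request:
drive_tool --pt "20 0 0 0 0 0 0" --pt "20 0 0 0 0 0 0" --pt "20 0 0 0 0 0 0" --pt "20 0 0 0 0 0 0" --pt "20 0 0 0 0 0 0" --pt "20 0 0 0 0 0 0" --pt "20 0 0 0 0 0 0"

```text
t: 9.85
position: [0.442, -0.1328, 0.2054]
ee_rot: [0.707, 0.707, 0.0, 0.0]
ft_force: [0.0, -0.9, 1.6]
gripper_width: 0.0405
finger_force: 8.0
```

Request:
drive_tool --pt "20 0 0 -0.06 0 0 0" --pt "20 0 0 -0.12 0 0 0" --pt "20 0 0 -0.12 0 0 0" --pt "20 0 0 -0.12 0 0 0" --pt "20 0 0 -0.12 0 0 0" --pt "20 0 0 -0.12 0 0 0" --pt "20 0 0 -0.11 0 0 0" --pt "20 0.08 0 0 0 0 0"

```text
t: 10.52
position: [0.4414, -0.1104, 0.4432]
ee_rot: [0.708, 0.706, 0.002, 0.005]
ft_force: [0.6, 0.1, 1.6]
gripper_width: 0.0404
finger_force: 8.0
```

Request:
drive_tool --pt "20 0.12 0 0 0 0 0" --pt "20 0.12 0 0 0 0 0" --pt "20 0.12 0 0 0 0 0" --pt "20 0.12 0 0 0 0 0" --pt "20 0.12 0 0 0 0 0" --pt "20 0.11 0 0 0 0 0" --pt "20 0.067 0 0 0 0 0" --pt "20 0 0 0 0 0 0"

```text
t: 11.18
position: [0.4412, 0.1275, 0.4355]
ee_rot: [0.705, 0.709, 0.0, -0.001]
ft_force: [-0.2, -0.0, -0.0]
gripper_width: 0.0406
finger_force: 8.0
```

Request:
drive_tool --pt "20 0 0 0.12 0 0 0" --pt "20 0 0 0.12 0 0 0" --pt "20 0 0 0.12 0 0 0" --pt "20 0 0 0.12 0 0 0" --pt "20 0 0 0.12 0 0 0" --pt "20 0 0 0.06 0 0 0" --pt "20 0 0 0 0 0 0"

```text
t: 11.77
position: [0.4401, 0.1232, 0.2323]
ee_rot: [0.707, 0.707, -0.004, -0.002]
ft_force: [0.1, 0.1, -0.4]
gripper_width: 0.0402
finger_force: 8.0
```

Run:
```python
from h import *
s=r.get_image('scene');o=r.get_obs();print(o['position'],o['gripper_width'],o['finger_force'])
x,y,z=o['position'];b=z-.2
overlay(s,[(.443,.1238,.012,.072),(x,y,b,.04),(x,y,b+.059,.04)],(200,140,190,140),4,'p5')
```

```text
[0.44091032 0.12350056 0.23557395] 0.04029069769081805 7.999893735141086
```

View pics/p5.png

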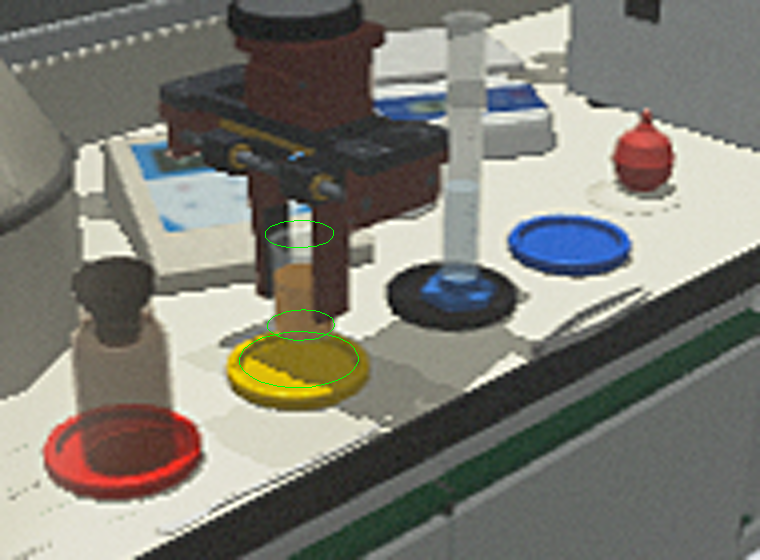

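The beaker hangs over the yellow tray, with its base near (302,325) and the tray centre near (298,360). I'll lower it, let go and rise.

Request:
drive_tool --pt "20 0 0 0.05 0 0 0" --pt "20 0 0 0.035 0 0 0" --pt "20 0 0 0.014 0 0 0" --pt "20 0 0 0 0 0 0" --pt "20 0 0 0 0 0 0" --pt "80 0 0 0 0 0 0" --pt "80 0 0 0 0 0 0" --pt "80 0 0 0 0 0 0"

```text
t: 12.48
position: [0.4418, 0.1245, 0.2089]
ee_rot: [0.707, 0.707, 0.001, 0.0]
ft_force: [0.4, 0.4, 1.0]
gripper_width: 0.0568
finger_force: 0.0
```

Request:
drive_tool --pt "80 0 0 0 0 0 0" --pt "80 0 0 -0.05 0 0 0" --pt "80 0 0 -0.11 0 0 0" --pt "80 0 0 -0.12 0 0 0" --pt "80 0 0 -0.12 0 0 0" --pt "80 0 0 -0.12 0 0 0" --pt "80 0 0 -0.12 0 0 0" --pt "80 0 0 -0.11 0 0 0"

```text
t: 13.15
position: [0.4412, 0.1243, 0.4357]
ee_rot: [0.707, 0.707, 0.001, 0.0]
ft_force: [-0.1, 0.1, -1.0]
gripper_width: 0.0704
finger_force: 0.0
```

Request:
drive_tool --pt "80 -0.1 0.002 0 0 0 0" --pt "80 -0.1 0.002 0 0 0 0" --pt "80 -0.1 0.002 0 0 0 0" --pt "80 -0.1 0.002 0 0 0 0" --pt "80 -0.08 0.002 0 0 0 0" --pt "80 0 0 0 0 0 0" --pt "80 0 0 0 0 0 0"

```text
t: 13.73
position: [0.4447, -0.0204, 0.4332]
ee_rot: [0.708, 0.707, 0.0, -0.0]
ft_force: [0.1, 0.2, 0.5]
gripper_width: 0.0698
finger_force: 0.0
```

Run:
```python
from h import *
s=r.get_image('scene');o=r.get_obs();print(o['position'],o['gripper_width'])
overlay(s,[(.443,.1238,.012,.072),(.441,.1236,.064,.04),(.444,-.0205,.195,.027),(.444,-.0205,.015,.044)],(200,120,190,140),4,'p6')
```

```text
[ 0.44468378 -0.01960922  0.43324013] 0.06989388311720368
```

View pics/p6.png

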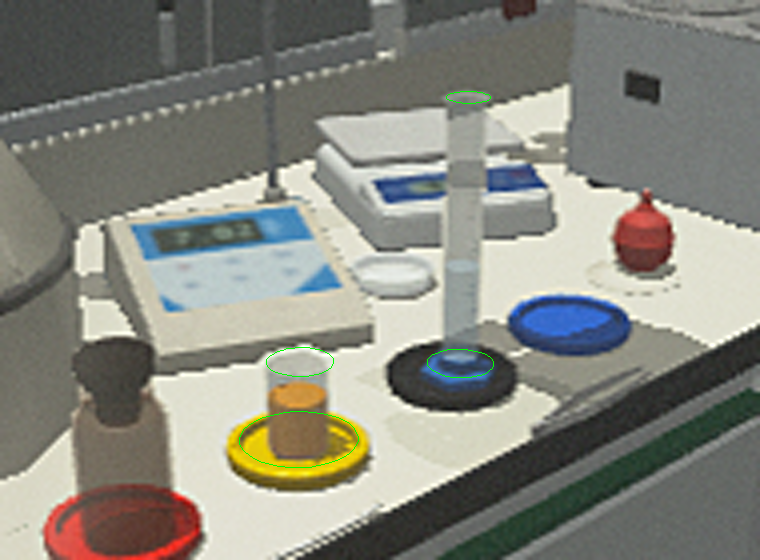

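Run:
```python
from h import *
s=r.get_image('scene')
print((proj(s,[(.4447,-.02,.251),(.4447+.04,-.02,.251),(.4447-.04,-.02,.251),(.444,-.02,.195),(.444,-.02,.005)])-[200,120])*4)
overlay(s,[(.4447,-.02,.251,.07)],(200,60,190,140),4,'p7')
```

```text
[[467.58600737   4.07536699]
 [419.40865469  -5.73712618]
 [518.62292655  14.53461027]
 [465.88155733  95.48585159]
 [457.54216788 375.03494   ]]
```

View pics/p7.png

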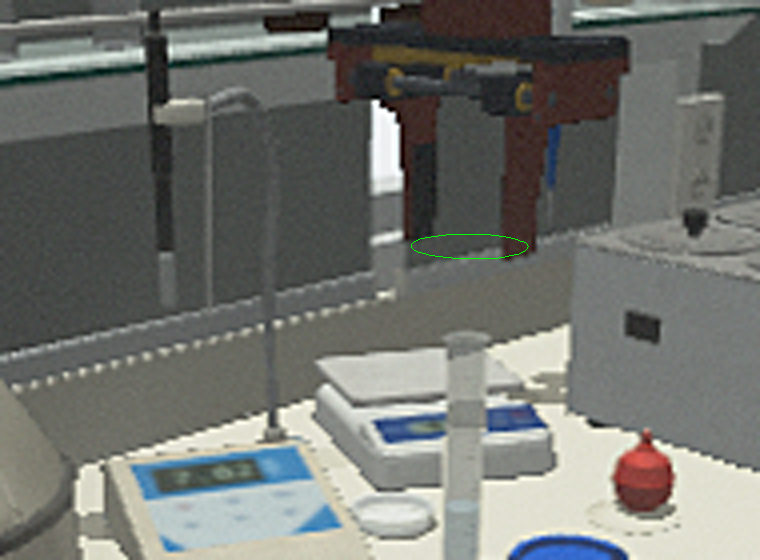

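The fingers at (470,245) are centred over the cylinder, whose top is at (466,340). I'll go down and grip it.

Request:
drive_tool --pt "80 0 0 0.1 0 0 0" --pt "80 0 0 0.1 0 0 0" --pt "80 0 0 0.1 0 0 0" --pt "80 0 0 0.06 0 0 0" --pt "80 0 0 0.016 0 0 0" --pt "80 0 0 0 0 0 0" --pt "50 0 0 0 0 0 0" --pt "45 0 0 0 0 0 0" --force 12

```text
t: 14.5
position: [0.4451, -0.0192, 0.3224]
ee_rot: [0.707, 0.708, 0.001, 0.001]
ft_force: [0.0, 0.5, 0.5]
gripper_width: 0.0605
finger_force: 0.0
```

Request:
drive_tool --pt "40 0 0 0 0 0 0" --pt "36 0 0 0 0 0 0" --pt "32 0 0 0 0 0 0" --pt "28 0 0 0 0 0 0" --pt "10 0 0 0 0 0 0" --pt "10 0 0 0 0 0 0" --pt "10 0 0 0 0 0 0"

```text
t: 15.08
position: [0.4448, -0.0197, 0.3205]
ee_rot: [0.707, 0.707, 0.0, 0.0]
ft_force: [0.2, 0.1, 0.9]
gripper_width: 0.0264
finger_force: 12.0
```

Request:
drive_tool --pt "10 0 0 -0.05 0 0 0" --pt "10 0 0 -0.08 0 0 0" --pt "10 -0.06 0 0 0 0 0" --pt "10 -0.1 0.002 0 0 0 0" --pt "10 -0.1 0.003 0 0 0 0" --pt "10 -0.09 0.002 0 0 0 0" --pt "10 -0.05 0 0 0 0 0" --pt "10 0 0 0 0 0 0"

```text
t: 15.75
position: [0.4467, -0.142, 0.3586]
ee_rot: [0.708, 0.706, -0.001, -0.0]
ft_force: [-0.5, 1.1, -1.1]
gripper_width: 0.0266
finger_force: 12.0
```

Run:
```python
from h import *
s=r.get_image('scene');o=r.get_obs();print(o['position'],o['gripper_width'],o['finger_force'])
x,y,z=o['position'];b=z-.3155
overlay(s,[(.4472,-.1395,.012,.072),(x,y,b,.044),(x,y,b+.19,.027)],(230,100,180,140),4,'p8')
```

```text
[ 0.44678299 -0.14071185  0.3587565 ] 0.026788686405126674 11.998947411775589
```

View pics/p8.png

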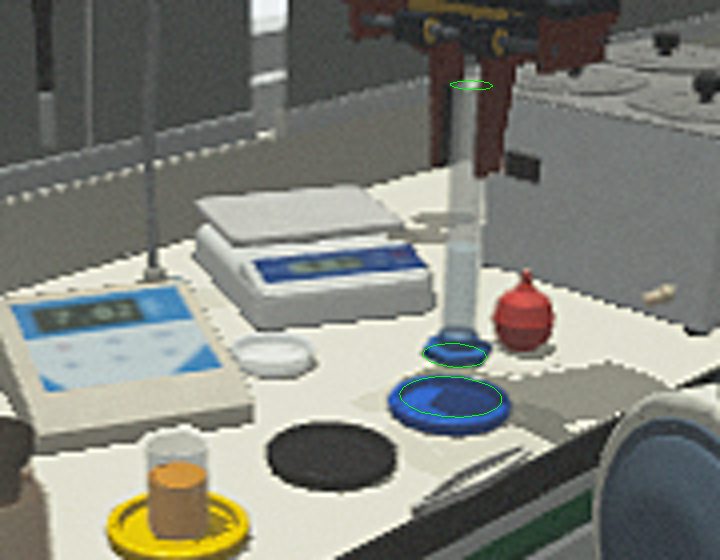

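The cylinder hangs upright over the blue tray, with its foot at (455,355) and the tray at (450,398). I'll lower it, let go and rise.

Request:
drive_tool --pt "10 0 0 0.05 0 0 0" --pt "10 0 0 0.04 0 0 0" --pt "10 0 0 0.022 0 0 0" --pt "10 0 0 0.01 0 0 0" --pt "10 0 0 0.003 0 0 0" --pt "10 0 0 0 0 0 0" --pt "10 0 0 0 0 0 0"

```text
t: 16.38
position: [0.447, -0.1394, 0.3224]
ee_rot: [0.707, 0.708, 0.0, 0.0]
ft_force: [0.8, -0.1, -0.9]
gripper_width: 0.0264
finger_force: 12.0
```

Request:
drive_tool --pt "35 0 0 0 0 0 0" --pt "45 0 0 0 0 0 0" --pt "60 0 0 0 0 0 0" --pt "75 0 0 0 0 0 0" --pt "75 0 0 0 0 0 0" --pt "75 0 0 -0.05 0 0 0" --pt "75 0 0 -0.1 0 0 0" --pt "75 0 0 -0.1 0 0 0"

```text
t: 17.05
position: [0.4467, -0.1396, 0.3965]
ee_rot: [0.707, 0.707, -0.001, -0.001]
ft_force: [0.8, -0.6, 0.3]
gripper_width: 0.0654
finger_force: 0.0
```

Request:
drive_tool --pt "95 0 0 -0.1 0 0 0" --pt "95 0 0 0 0 0 0"

```text
t: 17.22
position: [0.4467, -0.1396, 0.4338]
ee_rot: [0.707, 0.707, 0.002, 0.005]
ft_force: [0.5, -0.4, 0.4]
gripper_width: 0.0756
finger_force: 0.0
```

Run:
```python
from h import *
s=r.get_image('scene');o=r.get_obs();print(o['position'],o['gripper_width'],o['joint_positions'].round(2))
for k,z in (('blue_cylinder',.1),('orange_beaker',.035),('amber_bottle',.06)):
  for b in r.boxes_of('scene',k)[:1]: print(k,np.round(b['position']),atz(s,b['position'],z).round(3))
print(proj(s,[(.447,-.1395,.1)]))
```

```text
[ 0.44690847 -0.13963115  0.43086479] 0.07973734102808135 [-0.38 -0.26  1.51 -0.    1.88 -0.38]
blue_cylinder [345. 168.] [ 0.454 -0.153  0.1  ]
orange_beaker [275. 220.] [0.445 0.119 0.035]
amber_bottle [362. 180.] [ 0.423 -0.196  0.06 ]
[[344.0605618  169.24056637]]
```

Request:
drive_tool --pt "95 0.12 -0.004 0 0 0 0" --pt "95 0.12 -0.004 0 0 0 0" --pt "95 0.12 -0.004 0 0 0 0" --pt "95 0.12 -0.004 0 0 0 0" --pt "95 0.12 -0.004 0 0 0 0" --pt "95 0.12 -0.004 0 0 0 0" --pt "95 0.12 -0.004 0 0 0 0" --pt "95 0.12 -0.004 0 0 0 0"

```text
t: 18.08
position: [0.4365, 0.1501, 0.425]
ee_rot: [0.707, 0.707, -0.001, -0.001]
ft_force: [0.5, -0.4, -0.3]
gripper_width: 0.0836
finger_force: 0.0
```

Request:
drive_tool --pt "95 0.12 -0.004 0 0 0 0" --pt "95 0.12 -0.004 0 0 0 0" --pt "95 0.12 -0.002 0 0 0 0" --pt "95 0 0 0 0 0 0.0577" --pt "95 0 0 0 0 0 0.0577" --pt "95 0 0 0 0 0 0.0577" --pt "95 0 0 0 0 0 0.0577" --pt "95 0 0 0 0 0 0.0577"

```text
t: 18.75
position: [0.4339, 0.2566, 0.4246]
ee_rot: [0.887, 0.463, -0.002, -0.0]
ft_force: [0.3, -0.7, -0.5]
gripper_width: 0.0835
finger_force: 0.0
```

Request:
drive_tool --pt "95 0 0 0 0 0 0.0577" --pt "95 0 0 0 0 0 0.0577" --pt "95 0 0 0 0 0 0.0577" --pt "95 0 0 0 0 0 0.0577" --pt "95 0 0 0 0 0 0.0577" --pt "95 0 0 0 0 0 0.0577" --pt "95 0 0 0 0 0 0.0577" --pt "95 0 0 0 0 0 0.0577"

```text
t: 19.42
position: [0.434, 0.2564, 0.4247]
ee_rot: [1.0, -0.003, -0.002, 0.001]
ft_force: [-0.2, -0.3, 0.4]
gripper_width: 0.0833
finger_force: 0.0
```

Request:
drive_tool --pt "95 0 0 0 0 0 0" --pt "95 0 0 0 0 0 0"

```text
t: 19.58
position: [0.434, 0.2564, 0.4253]
ee_rot: [1.0, 0.002, -0.001, 0.001]
ft_force: [-0.2, 0.6, -0.5]
gripper_width: 0.0837
finger_force: 0.0
```

Request:
drive_tool --pt "95 0 0 0.12 0 0 0" --pt "95 0 0 0.12 0 0 0" --pt "95 0 0 0.12 0 0 0" --pt "95 0 0 0.12 0 0 0" --pt "95 0 0 0.09 0 0 0" --pt "95 0 0 0.03 0 0 0" --pt "95 0 0 0 0 0 0" --pt "20 0 0 0 0 0 0" --force 15

```text
t: 20.25
position: [0.4341, 0.2565, 0.2476]
ee_rot: [1.0, 0.001, 0.0, -0.0]
ft_force: [0.2, -0.9, 0.9]
gripper_width: 0.0795
finger_force: 0.0
```

Request:
drive_tool --pt "20 0 0 0 0 0 0" --pt "20 0 0 0 0 0 0" --pt "20 0 0 0 0 0 0" --pt "20 0 0 0 0 0 0" --pt "20 0 0 0 0 0 0"

```text
t: 20.67
position: [0.4342, 0.2566, 0.2481]
ee_rot: [1.0, 0.0, 0.001, -0.001]
ft_force: [0.2, -0.1, 2.4]
gripper_width: 0.0505
finger_force: 15.0
```

Request:
drive_tool --pt "20 0 0 -0.06 0 0 0" --pt "20 0 0 -0.1 0 0 0" --pt "20 0 0 -0.12 0 0 0" --pt "20 0 0 -0.12 0 0 0" --pt "20 0.002 0.06 0 0 0 0" --pt "20 0.005 0.1 0 0 0 0" --pt "20 0.005 0.12 0 0 0 0" --pt "20 0.005 0.12 0 0 0 0"

```text
t: 21.33
position: [0.4389, 0.1355, 0.3669]
ee_rot: [1.0, 0.001, 0.0, 0.0]
ft_force: [0.3, -0.9, -0.9]
gripper_width: 0.0511
finger_force: 15.0
```

Request:
drive_tool --pt "20 0.005 0.12 0 0 0 0" --pt "20 0.005 0.12 0 0 0 0" --pt "20 0.005 0.12 0 0 0 0" --pt "20 0.004 0.1 0 0 0 0" --pt "20 0.004 0.054 0 0 0 0" --pt "20 0 0 0 0 0 -0.05" --pt "20 0 0 0 0 0 -0.05" --pt "20 0 0 0 0 0 -0.05"

```text
t: 22.0
position: [0.4461, -0.0184, 0.3667]
ee_rot: [0.987, 0.159, -0.0, -0.0]
ft_force: [-0.3, -0.5, -2.1]
gripper_width: 0.0509
finger_force: 15.0
```

Request:
drive_tool --pt "20 0 0 0 0 0 -0.05" --pt "20 0 0 0 0 0 -0.05" --pt "20 0 0 0 0 0 -0.05" --pt "20 0 0 0 0 0 -0.05" --pt "20 0 0 0 0 0 -0.05" --pt "20 0 0 0 0 0 -0.05" --pt "20 0 0 0 0 0 -0.05" --pt "20 0 0 0 0 0 -0.05"

```text
t: 22.67
position: [0.4461, -0.0178, 0.3667]
ee_rot: [0.837, 0.547, -0.0, -0.0]
ft_force: [-0.4, 0.2, -1.0]
gripper_width: 0.051
finger_force: 15.0
```

Request:
drive_tool --pt "20 0 0 0 0 0 -0.05" --pt "20 0 0 0 0 0 -0.05" --pt "20 0 0 0 0 0 -0.05" --pt "20 0 0 0 0 0 -0.05" --pt "20 0 0 0 0 0 0" --pt "20 0 0 0 0 0 0"

```text
t: 23.17
position: [0.4461, -0.0178, 0.3667]
ee_rot: [0.708, 0.706, -0.0, -0.0]
ft_force: [0.7, 0.6, -1.7]
gripper_width: 0.0505
finger_force: 15.0
```

Run:
```python
from h import *
s=r.get_image('scene');o=r.get_obs();print(o['position'],o['gripper_width'],o['finger_force'])
x,y,z=o['position'];b=z-.2397
overlay(s,[(.4477,-.0177,.012,.072),(x,y,b,.052),(x,y,b+.112,.044)],(220,110,180,150),4,'p9')
```

```text
[ 0.44611304 -0.01782145  0.36676894] 0.0511548769637452 14.999122966546565
```

View pics/p9.png

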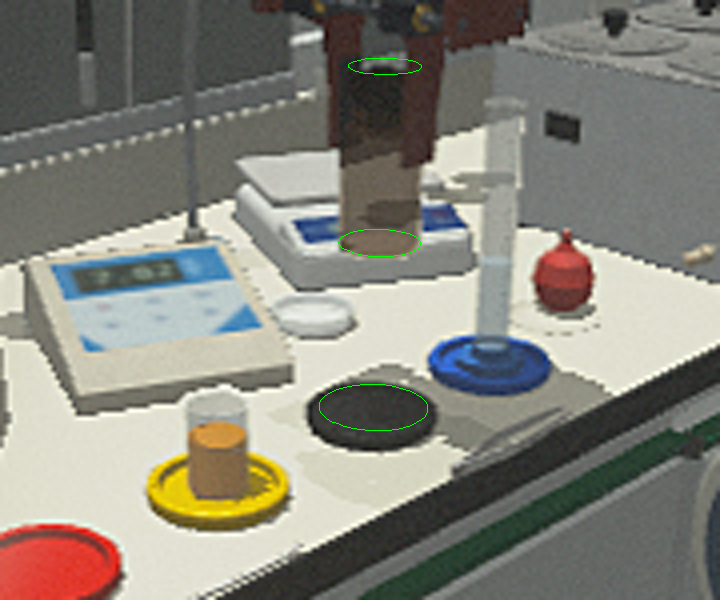

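The bottle is centred above the black tray: base at (380,243), tray at (373,408). The cylinder and beaker stand upright in their trays. I'll lower the bottle 118 mm and release.

Request:
drive_tool --pt "20 0 0 0.08 0 0 0" --pt "20 0 0 0.1 0 0 0" --pt "20 0 0 0.1 0 0 0" --pt "20 0 0 0.07 0 0 0" --pt "20 0 0 0.03 0 0 0" --pt "20 0 0 0.012 0 0 0" --pt "20 0 0 0.002 0 0 0" --pt "20 0 0 0 0 0 0"

```text
t: 23.88
position: [0.4466, -0.0179, 0.2501]
ee_rot: [0.707, 0.707, 0.001, 0.001]
ft_force: [0.5, -0.3, -0.9]
gripper_width: 0.0511
finger_force: 15.0
```

Request:
drive_tool --pt "20 0 0 0 0 0 0" --pt "75 0 0 0 0 0 0" --pt "75 0 0 0 0 0 0" --pt "75 0 0 0 0 0 0" --pt "75 0 0 -0.05 0 0 0" --pt "75 0 0 -0.1 0 0 0" --pt "75 0 0 -0.12 0 0 0" --pt "75 0 0 -0.12 0 0 0"

```text
t: 24.55
position: [0.4458, -0.0178, 0.3667]
ee_rot: [0.707, 0.707, -0.0, -0.0]
ft_force: [0.3, -0.7, 0.5]
gripper_width: 0.0656
finger_force: 0.0
```

Request:
drive_tool --pt "95 0 0 -0.12 0 0 0" --pt "95 0 0 -0.12 0 0 0" --pt "95 -0.1 0.015 0 0 0 0" --pt "95 -0.12 0.018 0 0 0 0" --pt "95 -0.12 0.018 0 0 0 0" --pt "95 -0.12 0.018 0 0 0 0" --pt "95 -0.12 0.018 0 0 0 0" --pt "95 -0.12 0.018 0 0 0 0"

```text
t: 25.22
position: [0.4777, -0.2296, 0.4381]
ee_rot: [0.707, 0.707, 0.0, 0.0]
ft_force: [0.8, 0.4, 0.3]
gripper_width: 0.0835
finger_force: 0.0
```

Request:
drive_tool --pt "95 -0.1 0.014 0 0 0 0" --pt "95 -0.06 0.008 0 0 0 0" --pt "95 0 0 0 0 0 0" --pt "95 0 0 0 0 0 0"

```text
t: 25.55
position: [0.4844, -0.2766, 0.4373]
ee_rot: [0.707, 0.707, 0.0, -0.001]
ft_force: [1.0, 0.7, 1.3]
gripper_width: 0.0834
finger_force: 0.0
```

Run:
```python
from h import *
s=r.get_image('scene');c=r.get_image('top');o=r.get_obs();print(o['position'],o['gripper_width'])
for k,z in (('blue_cylinder',.1),('orange_beaker',.035),('amber_bottle',.06),('red_bulb',.032)):
  for n,i in(('scene',s),('top',c)):
    for b in r.boxes_of(n,k)[:1]: print(k,n,np.round(b['position']),atz(i,b['position'],z).round(3),round(b['confidence'],2))
# bulb silhouette in scene: now vs start
a=cv2.imread('pics/scene0.png')[:,:,::-1]
for im in(a,s['img']):
    m=cv2.inRange(cv2.cvtColor(np.ascontiguousarray(im),cv2.COLOR_RGB2HSV),(170,110,60),(180,255,255))|cv2.inRange(cv2.cvtColor(np.ascontiguousarray(im),cv2.COLOR_RGB2HSV),(0,110,60),(8,255,255))
    v,u=np.nonzero(m[150:200,335:385]); print(u.mean()+335,v.mean()+150,u.min()+335,u.max()+335,v.min()+150,v.max()+150)
print(proj(s,[(.484,-.276,.03),(.484,-.276,0),(.484,-.276,.064)]))
```

```text
[ 0.48443179 -0.27508887  0.43797941] 0.08338776924948145
blue_cylinder scene [344. 169.] [ 0.448 -0.142  0.1  ] 0.66
blue_cylinder top [385. 229.] [ 0.442 -0.139  0.1  ] 0.89
orange_beaker scene [273. 224.] [0.431 0.139 0.035] 0.89
orange_beaker top [270. 228.] [0.446 0.121 0.035] 0.52
amber_bottle scene [314. 195.] [ 0.445 -0.017  0.06 ] 0.7
amber_bottle top [328. 227.] [ 0.448 -0.017  0.06 ] 0.86
red_bulb scene [361. 180.] [ 0.471 -0.256  0.032] 0.72
red_bulb top [436. 221.] [ 0.482 -0.278  0.032] 0.64
360.5531914893617 178.70212765957447 353 367 168 187
360.5052083333333 178.80208333333334 353 367 168 187
[[361.04611098 177.78497219]
 [360.30620627 186.75023595]
 [361.89528787 167.39905266]]
```

All three vessels stand in their trays and the bulb is where estimated. I'll grip the bulb.

Request:
drive_tool --pt "98 0 0 0.12 0 0 0" --pt "98 0 0 0.12 0 0 0" --pt "98 0 0 0.12 0 0 0" --pt "98 0 0 0.12 0 0 0" --pt "98 0 0 0.12 0 0 0" --pt "98 0 0 0.11 0 0 0" --pt "98 0 0 0.08 0 0 0" --pt "98 0 0 0.027 0 0 0" --force 10

```text
t: 26.72
position: [0.4831, -0.2748, 0.1875]
ee_rot: [0.707, 0.707, -0.001, -0.004]
ft_force: [-0.8, 0.2, 0.2]
gripper_width: 0.086
finger_force: 0.0
```

Request:
drive_tool --pt "98 0 0 0 0 0 0" --pt "20 0 0 0 0 0 0" --pt "20 0 0 0 0 0 0" --pt "20 0 0 0 0 0 0" --pt "20 0 0 0 0 0 0" --pt "20 0 0 0 0 0 0" --pt "20 0 0 0 0 0 0" --pt "20 0 0 0 0 0 0"

```text
t: 27.38
position: [0.4846, -0.2759, 0.1932]
ee_rot: [0.707, 0.707, 0.0, 0.001]
ft_force: [-0.9, 1.0, 1.8]
gripper_width: 0.0463
finger_force: 10.0
```

Request:
drive_tool --pt "20 0 0 -0.06 0 0 0" --pt "20 0 0 -0.11 0 0 0" --pt "20 0 0 -0.12 0 0 0" --pt "20 0 0 -0.12 0 0 0" --pt "20 0 0 -0.12 0 0 0" --pt "20 0 0 -0.12 0 0 0" --pt "20 0 0 -0.12 0 0 0" --pt "20 0 0 -0.06 0 0 0"

```text
t: 28.05
position: [0.484, -0.2755, 0.447]
ee_rot: [0.707, 0.707, 0.001, 0.003]
ft_force: [1.2, -0.5, -0.7]
gripper_width: 0.046
finger_force: 10.0
```

Request:
drive_tool --pt "20 0.08 -0.01 0 0 0 0" --pt "20 0.12 -0.011 0 0 0 0" --pt "20 0.12 -0.011 0 0 0 0" --pt "20 0.12 -0.011 0 0 0 0" --pt "20 0.12 -0.011 0 0 0 0" --pt "20 0.12 -0.011 0 0 0 0" --pt "20 0.12 -0.011 0 0 0 0" --pt "20 0.12 -0.011 0 0 0 0"

```text
t: 28.72
position: [0.4575, 0.0018, 0.4416]
ee_rot: [0.707, 0.707, 0.0, 0.0]
ft_force: [1.8, 0.1, 0.2]
gripper_width: 0.0463
finger_force: 10.0
```

Request:
drive_tool --pt "20 0.12 -0.011 0 0 0 0" --pt "20 0.12 -0.011 0 0 0 0" --pt "20 0.12 -0.011 0 0 0 0" --pt "20 0.12 -0.011 0 0 0 0" --pt "20 0.12 -0.011 0 0 0 0" --pt "20 0.12 -0.011 0 0 0 0" --pt "20 0.1 -0.011 0 0 0 0" --pt "20 0.04 -0.004 0 0 0 0"

```text
t: 29.38
position: [0.4328, 0.2613, 0.441]
ee_rot: [0.706, 0.709, -0.0, -0.001]
ft_force: [-0.2, 0.6, -0.6]
gripper_width: 0.0462
finger_force: 10.0
```

Request:
drive_tool --pt "20 0 0 0 0 0 0.05" --pt "20 0 0 0 0 0 0.05" --pt "20 0 0 0 0 0 0.05" --pt "20 0 0 0 0 0 0.05" --pt "20 0 0 0 0 0 0.05" --pt "20 0 0 0 0 0 0.05" --pt "20 0 0 0 0 0 0.05" --pt "20 0 0 0 0 0 0.05"

```text
t: 30.05
position: [0.4339, 0.2575, 0.4415]
ee_rot: [0.935, 0.356, -0.0, 0.0]
ft_force: [-0.5, 0.1, 0.3]
gripper_width: 0.046
finger_force: 10.0
```

Request:
drive_tool --pt "20 0 0 0 0 0 0.05" --pt "20 0 0 0 0 0 0.05" --pt "20 0 0 0 0 0 0.05" --pt "20 0 0 0 0 0 0.05" --pt "20 0 0 0 0 0 0.05" --pt "20 0 0 0 0 0 0.05" --pt "20 0 0 0 0 0 0.05" --pt "20 0 0 0 0 0 0"

```text
t: 30.72
position: [0.4339, 0.2575, 0.4415]
ee_rot: [1.0, -0.002, -0.0, 0.0]
ft_force: [1.3, 0.4, -0.6]
gripper_width: 0.0461
finger_force: 10.0
```

Request:
drive_tool --pt "20 0 0 0.1 0 0 0" --pt "20 0 0 0.12 0 0 0" --pt "20 0 0 0.12 0 0 0" --pt "20 0 0 0.12 0 0 0" --pt "20 0 0 0.12 0 0 0" --pt "20 0 0 0.1 0 0 0" --pt "20 0 0 0 0 0 0" --pt "20 0 0 0 0 0 0"

```text
t: 31.38
position: [0.4333, 0.2576, 0.2364]
ee_rot: [1.0, 0.001, -0.002, 0.001]
ft_force: [0.3, 0.2, 0.8]
gripper_width: 0.0463
finger_force: 10.0
```

Run:
```python
from h import *
s=r.get_image('scene');o=r.get_obs();print(o['position'],o['gripper_width'],o['finger_force'])
x,y,z=o['position'];b=z-.193
overlay(s,[(.439,.2572,.012,.072),(x,y,b+.025,.049),(x,y,b+.064,.012)],(150,110,190,145),4,'p10')
```

```text
[0.4339985  0.25804973 0.23881434] 0.04650233321610371 9.999923478753772
```

View pics/p10.png

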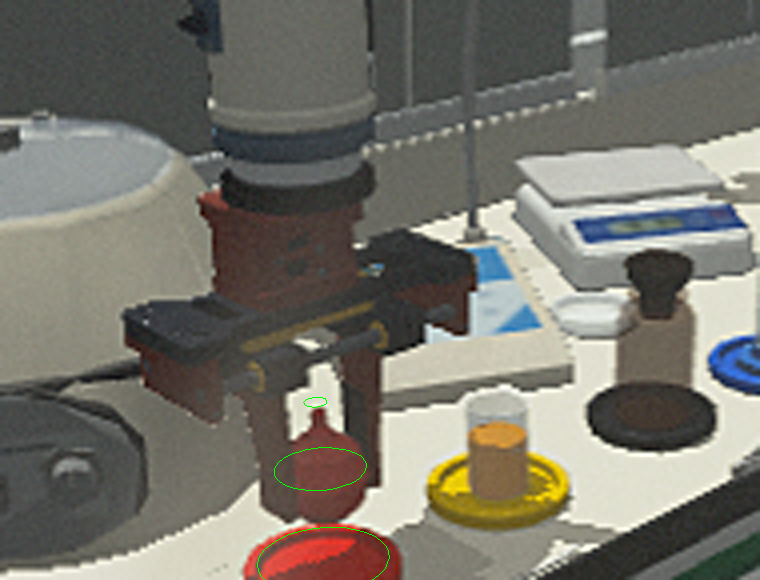

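The bulb hangs upright over the red tray at (325,480). The bottle in black and the beaker in yellow stand fine. I'll lower the bulb gently.

Request:
drive_tool --pt "20 0 0 0.05 0 0 0" --pt "20 0 0 0.04 0 0 0" --pt "20 0 0 0.02 0 0 0" --pt "20 0 0 0.01 0 0 0" --pt "20 0 0 0 0 0 0" --pt "20 0 0 0 0 0 0"

```text
t: 31.93
position: [0.4339, 0.2583, 0.2022]
ee_rot: [1.0, 0.0, 0.0, -0.0]
ft_force: [0.6, 0.3, -0.9]
gripper_width: 0.0465
finger_force: 10.0
```

Request:
drive_tool --pt "20 0 0 0.008 0 0 0" --pt "20 0 0 0 0 0 0" --pt "20 0 0 0 0 0 0"

```text
t: 32.18
position: [0.4337, 0.2582, 0.1994]
ee_rot: [1.0, 0.0, 0.0, -0.0]
ft_force: [-0.2, 0.9, 0.1]
gripper_width: 0.0462
finger_force: 10.0
```

Request:
drive_tool --pt "20 0 0 0.004 0 0 0" --pt "20 0 0 0 0 0 0" --pt "20 0 0 0 0 0 0" --pt "60 0 0 0 0 0 0" --pt "70 0 0 0 0 0 0" --pt "85 0 0 0 0 0 0" --pt "85 0 0 0 0 0 0" --pt "85 0 0 0 0 0 0"

```text
t: 32.85
position: [0.4336, 0.2582, 0.1979]
ee_rot: [1.0, 0.0, -0.0, 0.0]
ft_force: [-0.8, -0.9, 0.6]
gripper_width: 0.0736
finger_force: 0.0
```

Request:
drive_tool --pt "85 0 0 -0.05 0 0 0" --pt "85 0 0 -0.1 0 0 0" --pt "85 0 0 -0.12 0 0 0" --pt "85 0 0 -0.12 0 0 0" --pt "85 0 0 -0.12 0 0 0" --pt "85 0 0 -0.12 0 0 0" --pt "85 0 0 -0.1 0 0 0" --pt "85 0 0 0 0 0 0"

```text
t: 33.52
position: [0.4335, 0.2581, 0.4249]
ee_rot: [1.0, 0.0, 0.005, -0.003]
ft_force: [0.1, 0.7, 1.2]
gripper_width: 0.0744
finger_force: 0.0
```

Run:
```python
from h import *
s=r.get_image('scene');o=r.get_obs();print(o['position'],o['t'])
for k,z in (('blue_cylinder',.1),('orange_beaker',.035),('amber_bottle',.06),('red_bulb',.037),('pink_flask',.05),('timer',.01)):
    for b in r.boxes_of('scene',k)[:1]: print(k,np.round(b['position']),atz(s,b['position'],z).round(3),round(b['confidence'],2))
p=proj(s,[(.434,.258,.03),(.434,.258,.069),(.434,.258,.005)]);print(p)
# bulb silhouette, darker/less saturated hue than the tray
h=cv2.cvtColor(s['img'],cv2.COLOR_RGB2HSV)[185:265:3,205:262:3]
for row in h: print(''.join('#' if (q[0]<10 or q[0]>168) and q[1]>110 and q[2]<170 else ('r' if (q[0]<10 or q[0]>168) and q[1]>110 else '.') for q in row))
```

```text
[0.43365624 0.25818631 0.4214314 ] 33.5667
blue_cylinder [344. 172.] [ 0.434 -0.122  0.1  ] 0.83
orange_beaker [274. 219.] [0.45  0.119 0.035] 0.77
amber_bottle [314. 196.] [ 0.441 -0.015  0.06 ] 0.86
red_bulb [230. 246.] [0.417 0.271 0.037] 0.9
pink_flask [120. 254.] [0.522 0.465 0.05 ] 0.7
timer [168. 285.] [0.417 0.422 0.01 ] 0.79
[[230.902166   243.28153714]
 [229.68958022 227.38989079]
 [231.65977192 253.12706557]]
...................
...................
...................
...................
...................
...................
...................
...................
...................
...................
...................
...................
...................
...................
...................
........#..........
.........#.........
......#.####.......
.........###.......
.........####......
....r...#######....
...r.r...######....
..r.rr..#######....
..rrrrr.#######....
...rrr#########....
....#rrr######.....
.....######........
```

Run:
```python
from h import *
s=r.get_image('scene')['img'].astype(int);a=cv2.imread('pics/scene0.png')[:,:,::-1].astype(int)
d=np.abs(cv2.GaussianBlur(s.astype(np.float32),(3,3),0)-cv2.GaussianBlur(a.astype(np.float32),(3,3),0)).max(2)>35
for v in range(222,262,2): print(v,''.join('#' if q else '.' for q in d[v,205:262]))
```

```text
222 .........................................................
224 .........................................................
226 .........................................................
228 .......................####..............................
230 .......................#####.............................
232 ......................#######............................
234 .....................############........................
236 ..................#################......................
238 ................####################.....................
240 ................#####################....................
242 ...............#######################..................#
244 ................#......##########.................#######
246 .................####################...####...##########
248 ................#########################################
250 ................#########################################
252 .................########################################
254 ...................########################...###########
256 .................########################....############
258 ................######################......#############
260 ......................###########.........###############
```

The bulb's outline is upright, with the neck at (230,228) and the body centred near column 231, as the model predicts. The arm is clear, so I'm handing in.

```bash
python3 -c "
from plant import r
print(r.job_done())"
```

```text
the job is handed in; nothing more can be done
None
```

Job handed in at about 34 s: the beaker is in the yellow tray, the cylinder in blue, the bottle in black and the bulb in red, all upright and released. No glass vessel was put on the bare bench, and the flask and timer were not touched; the hand-in call returned no verdict.

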